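# Park two glass balls at the top of their sloped gutters

### The job

Using the fingertips, gently push the red glass ball and the amber glass ball up their sloped gutters, each over the small yellow keeper ramp near the top and on to the blue stop, so that they stay there and do not roll back. Only push them: do not pick them up or let them leave their gutters. Leave the green ball at the bottom and everything else on the table where it is.

Things in the scene. Friction and masses are not known exactly. Their poses are not given: they have to be found in the camera images.
- red_ball: solid dark red glass ball, 60 mm diameter, about 280 g, smooth (friction about 0.3), resting in one of the three gutters (which one varies) against the lower rest bar, its centre then at gutters x = -70, z = 42 mm. Origin at the ball's centre; its axes turn as it rolls.
- amber_ball: solid orange-yellow (amber) glass ball, 60 mm diameter, about 280 g, smooth (friction about 0.3), resting in one of the three gutters (which one varies) against the lower rest bar, its centre then at gutters x = -70, z = 42 mm. Origin at the ball's centre; its axes turn as it rolls.
- green_ball: solid green glass ball, 60 mm diameter, about 280 g, smooth (friction about 0.3), resting in one of the three gutters (which one varies) against the lower rest bar, its centre then at gutters x = -70, z = 42 mm. Origin at the ball's centre; its axes turn as it rolls. It stays there.
- gutters: three fixed parallel V gutters (90 degree dark angle iron) on a rack on a white board. Frame tilted 8 degrees with them: x up the slope (roughly away from the robot), y left across them, z square to the slope. Origin on the middle V's bottom line, 60 mm above the table; outer Vs at y = +95, -95 mm. Vs run x = -100 to 111 mm, walls reach z = 27 mm. A ball runs with its centre at z = 42 mm.
- rest_bar (a point): top of the middle gutter's yellow lower rest bar (6 mm rod across the V), at gutters x = -95, z = 24 mm; the other gutters have the same. A ball let go below the keeper ramp rolls back down to it.
- keeper_edge (a point): top edge of the middle gutter's low yellow keeper ramp (30 mm wide plate in the V), at gutters x = 59, z = 16 mm; the other gutters have the same. The ramp begins at x = 35 mm, lifts a passing ball by 4 mm and ends in a sharp edge: once the ball's centre is past x = 59 mm it drops by itself into the seat. It takes a push of 1 to 5 N, best at or below the ball's mid-height.
- stop_face (a point): top of the lower face of the middle gutter's blue upper stop plate (5 mm thick, 62 mm wide), at gutters x = 106, z = 58 mm; the other gutters have the same. A seated ball has about 2 mm of play between keeper ramp and stop.
- seat_left (a point): centre of a ball seated at the upper stop of the left gutter (gutters x = 75, y = 95, z = 42 mm).
- seat_middle (a point): centre of a ball seated at the upper stop of the middle gutter (gutters x = 75, y = 0, z = 42 mm).
- seat_right (a point): centre of a ball seated at the upper stop of the right gutter (gutters x = 75, y = -95, z = 42 mm).
- torch_cylinder: bystander: loose yellow gas cylinder, 74 mm diameter, 210 mm tall, standing to the right. Origin at the centre of its underside.
- frit_jar: bystander: loose amber jar with white cap, 68 mm diameter, 90 mm tall, to the right. Origin at the centre of its underside.
- firebrick: bystander: loose pale brick, 114 x 64 x 50 mm, to the right. Origin at the centre of its underside.
- paddle: bystander: loose black graphite paddle with wooden handle, 235 mm long, 70 mm wide, 18 mm thick, lying to the left. Origin underneath, where blade and handle meet.
- tweezers: bystander: loose steel tweezers, 210 mm long, 12 mm thick, lying to the front right, towards the robot. Origin underneath, mid-length.
- collar: bystander: loose brass pipe collar, 52 mm diameter, 30 mm tall, beyond the rack. Origin at the centre of its underside.
- wood_block: bystander: loose dark wooden block, 90 x 90 x 50 mm, to the left. Origin at the centre of its underside.
Things that resemble listed ones, but are neither listed nor needed, are in the scene too. What is shaped like the amber_ball but pink is not meant. Several things have the shape of the red_ball; the one meant has the colours described above.

How it is judged:
By the outcome, as a careful person would: the job done as asked, in the order asked, and still so for the second after the job is handed in, with the robot touching nothing.
It also fails if it takes over 64 s, if anything falls off the work surface, if the arm or the gripper's body presses on something with over 40 N, if the wrist force passes 120 N, or if a joint passes its speed limit or range.

### The arm

A 6-joint arm with a two-finger parallel gripper is mounted at the origin on the work surface. World frame = base frame: x ahead of the robot, y to its left, z up, the work surface at z = 0. Lengths are in m, angles in rad, forces in N, time in s.
With the tool pointing down it reaches from about 0.375 to 0.975 m from the base axis. Payload 3.8 kg.
Tool frame: the origin (TCP) lies midway between the tips of the shut fingers; the grasp point (between the pads) lies 19 mm behind it; z points along the fingers, y is the line along which they close (so a half turn about z gives the same grasp; the last joint's range is limited). The gripper opens to 85 mm and grips with 20 to 120 N. Pads are 22 mm wide; open, the fingers measure 114 mm over their backs; the gripper's body (76 mm by 85 mm) begins 54 mm behind the grasp point. The pads swing forward as they close: fully open they stand 13 mm farther back than shut.
Start: joints at [-1.199, 0.264, 1.604, -0, 1.274, -0.037], TCP at [0.268, -0.619, 0.231] pointing down, gripper open.
Joint ranges: [-2.63, 2.63], [-0.94, 2.18], [0.31, 2.57], [-1.31, 4.45], [0, 2.66], [-2.55, 2.55]. Speed limits (rad/s): [2.57, 2.57, 3.14, 3.14, 3.14, 3.14].

### API

Orientations are given as a 3x3 rotation matrix whose columns are the frame's x, y, z axes.
In Python, from cell import arm, snapshot, camera_params, job gives the robot as it stands.
- The arm moves only by the tool step_arm, never from a script. Its argument "series" is a list that holds one entry, the list of rows, each a list of 4 numbers: the shift along the world's x, y, z in m, then the turn about the world's z in rad. In form: [[[dx, dy, dz, twist], ...]]. A call has 1 to 10 rows; each row is the pose to reach, as a shift and turn from the pose commanded when the call began; what a row does not reach only later rows make up. A row lasts 1/12 s, in which the tool goes at most 41.7 mm and 7.16 degrees, less where a joint would pass 70% of its speed; a pose out of reach is approached as far as the arm can. A call with a gripper value outside its range is refused whole. "claw" is the opening, from -1 (shut) to 1 (fully open), set as the call begins (left out, the last holds). The fingers move at their own pace and stop on an object; the grip force is fixed at half the most. Time passes only in rows, so rows that repeat a pose let the fingers close. It gives the time, the measured TCP pose, the force, the opening and the grip force at its end, in the units of the state.
- arm.state(): the state, without advancing time (a new reading comes with each control period).
- snapshot(name): name is "scene" or "top" or "wrist"; returns the picture (384x512x3 uint8, blue, green, red); there is no depth.
- camera_params(name): a dict with "vfov" (degrees; the focal length in pixels is half the picture's height over the tangent of half this angle, whatever the lens; pixels are square), "cx", "cy" (the principal point, pixels), "world_to_cam" (4x4, takes a point from world to camera coordinates). Camera axes: x right, y up, looking along -z (the intrinsics and any distortion apply to the point x, -y, -z); pixel columns grow to the right and rows downward; lengths in m; the calibration is good to about 2 mm. A picture is of the moment at which its call begins: read the wrist's pose just before it. camera_params takes no time and is no camera call; for the wrist camera it gives the pose at the moment of the call.
- job.sign_off(): hands the job in; it is judged then, once.
The state is a dict: "t": time; "qpos": joint angles; "qvel": joint speeds; "joint_efforts": joint torques, N m; "eef_pos": TCP position; "ee_rot": TCP orientation; "force": force on the tool from outside, world axes, zero at the start; "torque": the same for the moment, N m; "opening": finger opening in m; "grip_force": force on a finger pad.
Only numpy, scipy, OpenCV 4.12 (cv2) and the standard library are available. Lean on these libraries where they do the work, as an engineer would, in place of code of your own. Each camera call takes 0.05 s, during which the arm holds its last target. There are 200 camera calls.

## Working session

There is one attempt and no reset: what is moved stays moved. The work goes in short steps, Python scripts to look and compute and a tool call to move; the robot and the scene stay as the last step left them, time stands still between calls to the robot, and variables do not carry over. Pictures are saved under pics/ and viewed, at most 10 in all, crops included, and the job is handed in when it is done.

Besides the shell and the picture viewer there is one more tool, called after ">>>" in YAML: its name, and indented under it one key for each argument. step_arm: Moves the arm, as the interface text tells. Its arguments: {"type":"object","properties":{"series":{"type":"array"},"claw":{"type":"number"}},"required":["series"]}

```bash
mkdir -p pics; python3 - <<'E'
from cell import arm, snapshot, camera_params
import cv2,numpy as np
for n in("scene","top"):
    im=snapshot(n); cv2.imwrite(f"pics/{n}0.png",im); p=camera_params(n); print(n,{k:(np.round(v,4).tolist() if hasattr(v,'__len__') and not isinstance(v,str) else v) for k,v in p.items()})
s=arm.state();print(s['t'],s['eef_pos'],s['ee_rot'],s['force'],s['opening'])
E
```

```text
scene {'vfov': 53.88489511543688, 'cx': 254.9046952387412, 'cy': 185.50273733453673, 'world_to_cam': [[-0.2945, 0.9556, -0.0093, 0.2122], [-0.642, -0.1906, 0.7426, 0.2784], [0.7079, 0.2247, 0.6696, -1.5284], [0.0, 0.0, 0.0, 1.0]]}
top {'vfov': 47.05272287701858, 'cx': 251.29513256545195, 'cy': 188.34012109446059, 'world_to_cam': [[-0.0061, -0.9999, 0.0155, -0.0535], [0.9898, -0.0038, 0.1427, -0.564], [-0.1427, 0.0162, 0.9896, -1.2458], [0.0, 0.0, 0.0, 1.0]]}
0.1 [ 0.26808991 -0.61875566  0.23008834] [[ 9.17593384e-01  3.97519651e-01 -7.13816913e-04]
 [ 3.97520281e-01 -9.17591476e-01  1.87337066e-03]
 [ 8.97093342e-05 -2.00274922e-03 -9.99997990e-01]] [ 0.97616233 -0.08160928 -0.39239569] 0.08527027098989728
```

View pics/scene0.png

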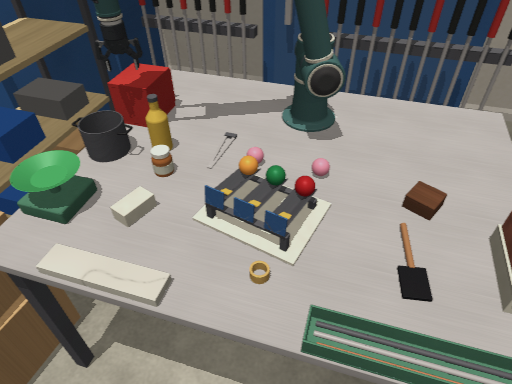

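View pics/top0.png

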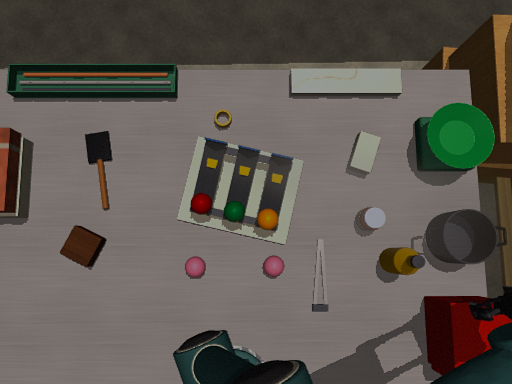

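The top view shows the three gutters with red left (201,203), green middle (234,211) and amber right (268,219). Upslope is up in the image and slightly to the right. The two pink balls at (195,267) and (274,266) are in front of the rack and are not meant.

```bash
cat >h.py <<'E'
import cv2,numpy as np
from cell import camera_params
def ray(n,u,v,p=None):
    p=p or camera_params(n);f=192/np.tan(np.radians(p['vfov']/2));W=np.array(p['world_to_cam'])
    d=np.array([(u-p['cx'])/f,-(v-p['cy'])/f,-1]);R=W[:3,:3]
    return -R.T@W[:3,3],R.T@d/np.linalg.norm(d)
def atz(n,u,v,z,p=None):
    o,d=ray(n,u,v,p);return o+d*(z-o[2])/d[2]
def proj(n,X,p=None):
    p=p or camera_params(n);f=192/np.tan(np.radians(p['vfov']/2));c=(np.array(p['world_to_cam'])@np.r_[X,1])[:3]
    return np.array([p['cx']-f*c[0]/c[2],p['cy']+f*c[1]/c[2]])
H={'red':[(0,5),(175,180)],'green':[(50,80)],'amber':[(9,20)],'pink':[(165,175)]}
def blob(im,col,near,rad=16):
    h=cv2.cvtColor(im,cv2.COLOR_BGR2HSV);m=np.zeros(im.shape[:2],np.uint8)
    for a,b in H[col]: m|=cv2.inRange(h,(a,130,40),(b,255,255))
    k=np.zeros_like(m);cv2.circle(k,near,rad,255,-1);m&=k
    n,l,s,c=cv2.connectedComponentsWithStats(m);i=1+np.argmax(s[1:,4])
    pts=np.argwhere(l==i)[:,::-1].astype(np.float32)
    (x,y),r=cv2.minEnclosingCircle(pts);return x,y,r,s[i,4]
E
python3 - <<'E'
from h import *
t=cv2.imread('pics/top0.png');s=cv2.imread('pics/scene0.png')
T=dict(red=(201,203),green=(234,211),amber=(268,219));S=dict(red=(305,186),green=(276,175),amber=(248,166))
P={}
for c in T:
    a=blob(t,c,T[c]);b=blob(s,c,S[c]);P[c]=atz('top',*a[:2],.0919)
    o1,d1=ray('top',*a[:2]);o2,d2=ray('scene',*b[:2])
    q=np.linalg.lstsq(np.c_[d1,-d2],o2-o1,rcond=None)[0];x1=o1+d1*q[0];x2=o2+d2*q[1]
    print(c,np.round(a,1),np.round(b,1),P[c].round(4),((x1+x2)/2).round(4),'gap',np.linalg.norm(x1-x2).round(4))
y=P['red']-P['amber'];print(np.linalg.norm(y),'heading',np.degrees(np.arctan2(-y[0],y[1])))
E
```

```text
red [200.9 203.1  10.6 353. ] [304.6 185.7  10.4 331. ] [0.5154 0.0851 0.0919] [0.5153 0.0858 0.0916] gap 0.0014
green [233.9 210.3  10.2 313. ] [275.4 175.    9.7 290. ] [ 0.495  -0.0069  0.0919] [ 0.4947 -0.0062  0.0929] gap 0.0016
amber [267.2 218.8  10.9 348. ] [248.  164.7   9.8 277. ] [ 0.4709 -0.0991  0.0919] [ 0.4708 -0.0986  0.0924] gap 0.0009
0.18943199182493423 heading -13.572821102230579
```

>>> step_arm:
  series:
    - [[0,0,0.04,0],[0,0,0.08,0],[0.01,0.038,0.1,-0.11],[0.02,0.076,0.1,-0.22],[0.03,0.114,0.1,-0.33],[0.04,0.152,0.1,-0.44],[0.05,0.19,0.1,-0.55],[0.06,0.228,0.1,-0.645],[0.07,0.266,0.1,-0.645],[0.08,0.304,0.1,-0.645]]
  claw: -1

```text
t: 0.93
eef_pos: [0.3481, -0.3133, 0.3308]
ee_rot: [[0.972, -0.235, -0.0], [-0.235, -0.972, 0.001], [-0.0, -0.0, -1.0]]
force: [0.6, -1.0, 0.1]
opening: 0.0003
grip_force: 0.0
```

>>> step_arm:
  series:
    - [[0.009,0.038,0,0],[0.018,0.076,0,0],[0.027,0.114,0,0],[0.036,0.152,0,0],[0.045,0.19,0,0],[0.054,0.228,0,0],[0.063,0.266,0,0],[0.072,0.304,0,0],[0.081,0.342,0,0],[0.09,0.38,0,0]]

```text
t: 1.77
eef_pos: [0.4379, 0.0666, 0.3311]
ee_rot: [[0.972, -0.234, 0.0], [-0.234, -0.972, -0.0], [0.0, 0.0, -1.0]]
force: [1.6, -0.1, -0.1]
opening: 0.0001
grip_force: 0.0
```

>>> step_arm:
  series:
    - [[0.005,0.02,-0.03,0],[0.009,0.035,-0.065,0],[0.009,0.035,-0.105,0],[0.009,0.035,-0.145,0],[0.009,0.035,-0.185,0],[0.009,0.035,-0.215,0],[0.009,0.035,-0.235,0],[0.009,0.035,-0.246,0],[0.009,0.035,-0.25,0],[0.009,0.035,-0.25,0]]

```text
t: 2.6
eef_pos: [0.4469, 0.0995, 0.0807]
ee_rot: [[0.972, -0.234, -0.001], [-0.234, -0.972, -0.0], [-0.001, 0.001, -1.0]]
force: [-0.1, 0.3, -0.1]
opening: -0.0003
grip_force: 0.0
```

```bash
python3 - <<'E'
from cell import snapshot,arm
import cv2,numpy as np
a=snapshot("wrist");b=snapshot("scene")
c=cv2.resize(b[110:270,180:360],None,fx=2.4,fy=2.4)
o=np.zeros((384,800,3),np.uint8);o[:,:368]=cv2.resize(a,(368,276)).repeat(1,0)[:276].__class__((0,)) if 0 else 0
o[:276,:368]=cv2.resize(a,(368,276));o[:384,368:]=c[:384,:432]
cv2.imwrite("pics/a.png",o);print(arm.state()['eef_pos'])
E
```

```text
[0.4486615  0.09982056 0.08270313]
```

View pics/a.png

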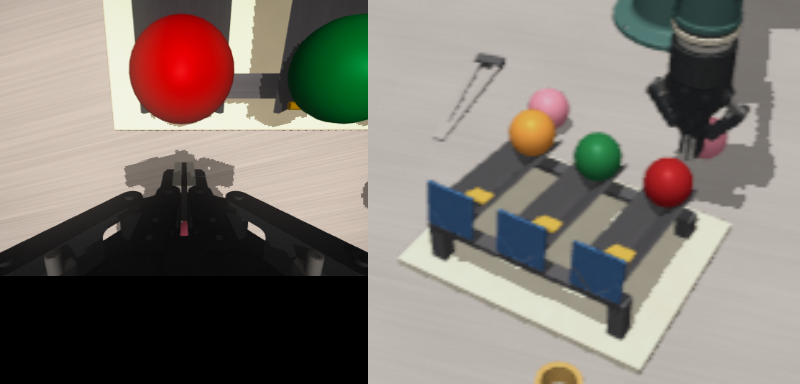

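The wrist view (left) shows the fingers lined up behind the red ball: fingers at column 183, ball at column 182. I'll push up the slope now.

>>> step_arm:
  series:
    - [[0.0058,-0.0014,0.0008,0],[0.0117,-0.0028,0.0017,0],[0.0175,-0.0042,0.0025,0],[0.0214,-0.0052,0.0031,0],[0.0253,-0.0061,0.0037,0],[0.0292,-0.0071,0.0042,0],[0.035,-0.0085,0.0051,0],[0.0408,-0.0099,0.0059,0],[0.0467,-0.0113,0.0067,0],[0.0525,-0.0127,0.0076,0]]

```text
t: 3.53
eef_pos: [0.4978, 0.087, 0.0882]
ee_rot: [[0.972, -0.234, -0.005], [-0.234, -0.972, 0.0], [-0.005, 0.001, -1.0]]
force: [-5.1, 2.7, 3.5]
opening: 0.0002
grip_force: 2.7
```

>>> step_arm:
  series:
    - [[0.0058,-0.0014,0.0008,0],[0.0117,-0.0028,0.0017,0],[0.0175,-0.0042,0.0025,0],[0.0233,-0.0056,0.0034,0],[0.0292,-0.0071,0.0042,0],[0.035,-0.0085,0.0051,0],[0.0408,-0.0099,0.0059,0],[0.0467,-0.0113,0.0067,0],[0.0525,-0.0127,0.0076,0],[0.0583,-0.0141,0.0084,0]]

```text
t: 4.37
eef_pos: [0.5563, 0.073, 0.0966]
ee_rot: [[0.972, -0.234, -0.005], [-0.234, -0.972, 0.0], [-0.005, 0.001, -1.0]]
force: [-5.3, 1.0, 3.4]
opening: 0.0001
grip_force: 3.0
```

```bash
python3 - <<'E'
from cell import snapshot,arm
import cv2,numpy as np
a=snapshot("wrist");b=snapshot("scene")
o=np.zeros((384,800,3),np.uint8)
o[:276,:368]=cv2.resize(a,(368,276));o[:,368:]=cv2.resize(b[110:270,180:360],None,fx=2.4,fy=2.4)
cv2.imwrite("pics/b.png",o);s=arm.state();print(s['eef_pos'],s['force'])
E
```

```text
[0.55835183 0.0726544  0.09713365] [-1.09158518  0.99049884 -0.42475027]
```

View pics/b.png

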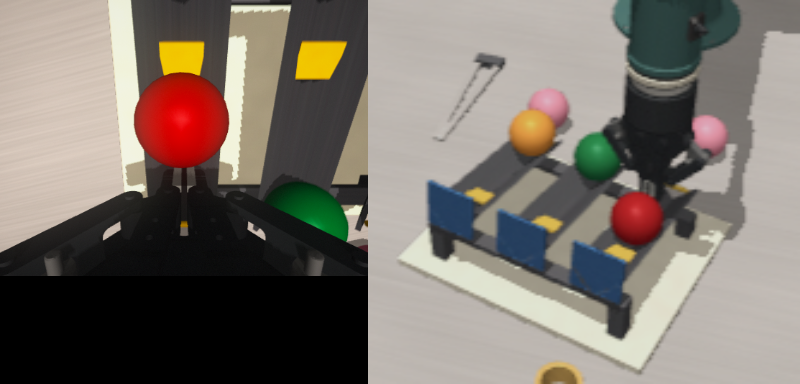

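The red ball sits on the fingers at wrist (182,120), just below the keeper at (182,57). I'll lower the tips a little first. Then they can rise with the ball over the ramp, which means less rubbing.

>>> step_arm:
  series:
    - [[0,0,-0.004,0],[0,0,-0.008,0],[0,0,-0.012,0],[0,0,-0.012,0],[0.0029,-0.0007,-0.0116,0],[0.0058,-0.0014,-0.0112,0],[0.0087,-0.0021,-0.0107,0],[0.0117,-0.0028,-0.0103,0],[0.0146,-0.0035,-0.0099,0],[0.0175,-0.0042,-0.0095,0]]

```text
t: 5.3
eef_pos: [0.5745, 0.0688, 0.0878]
ee_rot: [[0.972, -0.234, -0.003], [-0.234, -0.972, 0.0], [-0.003, 0.0, -1.0]]
force: [-6.1, 2.1, 4.5]
opening: 0.0
grip_force: 3.0
```

```bash
cat >>h.py <<'E'
def ballw():
    """red/amber ball centre via wrist edge circle, z from gutter plane"""
E
python3 - <<'E'
from h import *
from cell import snapshot
b=snapshot("top");p=cv2.cvtColor(b,cv2.COLOR_BGR2HSV)
cv2.imwrite('pics/t1.png',b)
try: print('top',blob(b,'red',(212,170),18))
except Exception as e: print(e)
s=snapshot("scene");r=blob(s,'red',(282,205),18);print('scene',r)
for g in range(-5,80,10):
    h=(g+70)/1000*.99; X=np.array([.5154+.972*h,.0851-.235*h,.0919+.1405*h]); print(g,proj('scene',X).round(1),proj('top',X).round(1))
E
```

```text
attempt to get argmax of an empty sequence
scene (288.9230651855469, 203.84616088867188, 11.369359016418457, np.int32(391))
-5 [294.3 196.8] [206.2 180.4]
5 [292.7 198.6] [207.  176.9]
15 [291.1 200.4] [207.9 173.4]
25 [289.4 202.3] [208.7 169.9]
35 [287.8 204.2] [209.5 166.4]
45 [286.1 206.1] [210.3 162.9]
55 [284.4 208. ] [211.1 159.4]
65 [282.7 210. ] [212.  155.9]
75 [280.9 212. ] [212.8 152.4]
```

>>> step_arm:
  series:
    - [[0.0029,-0.0007,0.0024,0],[0.0058,-0.0014,0.005,0],[0.0087,-0.0021,0.0075,0],[0.0117,-0.0028,0.01,0],[0.0146,-0.0035,0.0125,0],[0.0175,-0.0042,0.015,0],[0.0204,-0.0049,0.0175,0],[0.0233,-0.0056,0.02,0],[0.0262,-0.0063,0.022,0],[0.0292,-0.0071,0.0225,0]]

```text
t: 6.23
eef_pos: [0.6064, 0.0613, 0.1111]
ee_rot: [[0.972, -0.234, 0.003], [-0.234, -0.972, -0.0], [0.003, -0.001, -1.0]]
force: [-0.4, 0.6, 0.2]
opening: -0.0
grip_force: 0.0
```

```bash
python3 - <<'E'
from h import *
from cell import snapshot,arm
s=snapshot("scene");print('scene',blob(s,'red',(282,208),18),arm.state()['force'],arm.state()['eef_pos'])
E
```

```text
scene (283.1772766113281, 209.44422912597656, 11.28515625, np.int32(339)) [ 0.6278953  -0.59031502 -0.37579918] [0.60686701 0.06114943 0.11109937]
```

>>> step_arm:
  series:
    - [[-0.006,0.0014,0,0],[-0.0117,0.0028,0.01,0],[-0.0117,0.0028,0.05,0],[-0.02,-0.005,0.085,0],[-0.05,-0.025,0.09,0],[-0.083,-0.048,0.09,0],[-0.116,-0.071,0.09,0],[-0.149,-0.095,0.09,0],[-0.18,-0.12,0.09,0],[-0.203,-0.144,0.09,0]]

```text
t: 7.12
eef_pos: [0.3985, -0.0826, 0.2002]
ee_rot: [[0.972, -0.233, -0.001], [-0.233, -0.972, -0.0], [-0.001, 0.0, -1.0]]
force: [0.4, 0.0, -0.2]
opening: 0.0005
grip_force: 0.0
```

```bash
python3 - <<'E'
from h import *
from cell import snapshot,arm
s=snapshot("scene");t=snapshot("top")
print('scene',blob(s,'red',(282,210),18),'top',blob(t,'red',(212,155),18),blob(t,'amber',(268,219)),arm.state()['eef_pos'])
o=np.zeros((430,800,3),np.uint8)
o[:400,:400]=cv2.resize(t[125:245,170:310],(400,400))[:400];o[:400,400:]=cv2.resize(s[130:260,195:325],(400,400))
cv2.imwrite("pics/c.png",o)
E
```

```text
scene (282.1896667480469, 211.4310302734375, 11.280882835388184, np.int32(295)) top (212.56451416015625, 152.84408569335938, 10.469664573669434, np.int32(340)) (267.5, 216.5, 9.823541641235352, np.int32(137)) [ 0.39803372 -0.08430871  0.20021277]
```

View pics/c.png

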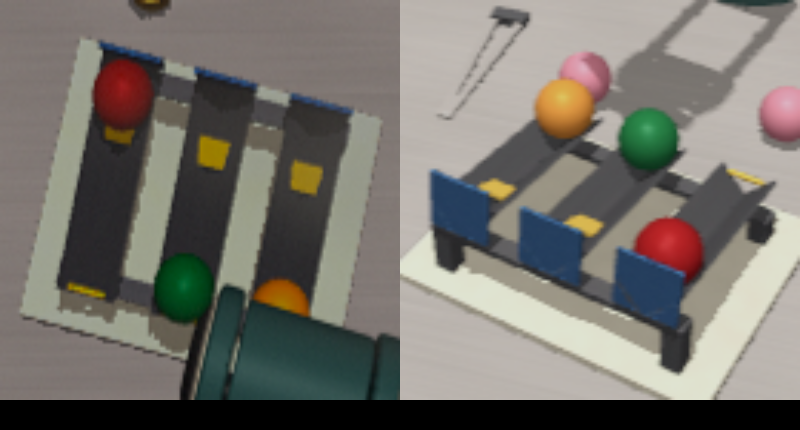

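The red ball is seated at the blue stop (left panel (123,92)). Its position at top (212.6,152.8) matches the predicted seat (212.8,152.4), and the green ball hasn't moved. Next is amber.

>>> step_arm:
  series:
    - [[0,0,-0.03,0],[0,0,-0.06,0],[0,0,-0.09,0],[0,0,-0.11,0],[0,0,-0.118,0],[0,0,-0.12,0],[0,0,-0.12,0]]

```text
t: 7.8
eef_pos: [0.4021, -0.0821, 0.0805]
ee_rot: [[0.972, -0.234, -0.0], [-0.234, -0.972, 0.0], [-0.0, -0.0, -1.0]]
force: [0.5, 0.3, -0.2]
opening: -0.0001
grip_force: 0.0
```

```bash
python3 - <<'E'
from h import *
from cell import snapshot,arm
e=[];
for i in range(3):
    e.append(arm.state()['eef_pos']);a=snapshot("wrist")
e=np.mean(e,0);b=np.array([.4709,-.0991]);d=b-e[:2]
print(e,'along',d@[.972,-.235],'lat',d@[.235,.972],'blob',blob(a,'amber',(250,95),110))
cv2.imwrite("pics/d.png",a)
E
```

```text
[ 0.40280282 -0.08239127  0.08125041] along 0.07011700613554368 lat -0.00023805006610415846 blob (259.0, 96.26333618164062, 75.76316833496094, np.int32(15137))
```

View pics/d.png

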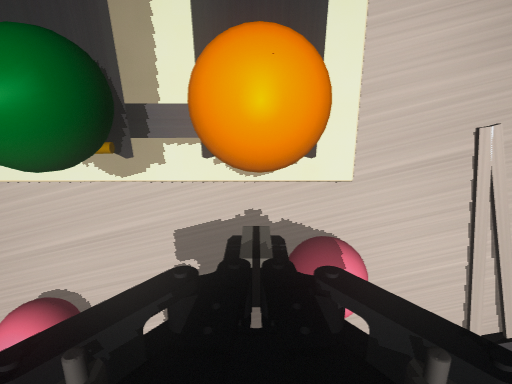

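The fingers (column 257) are lined up behind the amber ball (259,96) and clear of the pink ball at (325,265). I'll repeat the same sequence.

>>> step_arm:
  series:
    - [[0.0058,-0.0014,0.0008,0],[0.0117,-0.0028,0.0017,0],[0.0175,-0.0042,0.0025,0],[0.0214,-0.0052,0.0031,0],[0.0253,-0.0061,0.0037,0],[0.0292,-0.0071,0.0042,0],[0.035,-0.0085,0.0051,0],[0.0408,-0.0099,0.0059,0],[0.0467,-0.0113,0.0067,0],[0.0525,-0.0127,0.0076,0]]

```text
t: 8.78
eef_pos: [0.4515, -0.0944, 0.0868]
ee_rot: [[0.972, -0.234, -0.007], [-0.234, -0.972, 0.002], [-0.008, -0.0, -1.0]]
force: [-6.8, 1.3, 4.2]
opening: -0.0
grip_force: 3.6
```

>>> step_arm:
  series:
    - [[0.0058,-0.0014,0.0008,0],[0.0117,-0.0028,0.0017,0],[0.0175,-0.0042,0.0025,0],[0.0233,-0.0056,0.0034,0],[0.0292,-0.0071,0.0042,0],[0.035,-0.0085,0.0051,0],[0.0408,-0.0099,0.0059,0],[0.0467,-0.0113,0.0067,0],[0.0525,-0.0127,0.0076,0],[0.0583,-0.0141,0.0084,0]]

```text
t: 9.62
eef_pos: [0.51, -0.1085, 0.0953]
ee_rot: [[0.972, -0.234, -0.007], [-0.234, -0.972, 0.002], [-0.007, -0.0, -1.0]]
force: [-7.0, 1.9, 4.1]
opening: -0.0002
grip_force: 3.7
```

>>> step_arm:
  series:
    - [[0,0,-0.004,0],[0,0,-0.008,0],[0,0,-0.012,0],[0,0,-0.012,0],[0.0029,-0.0007,-0.0116,0],[0.0058,-0.0014,-0.0112,0],[0.0087,-0.0021,-0.0107,0],[0.0117,-0.0028,-0.0103,0],[0.0146,-0.0035,-0.0099,0],[0.0175,-0.0042,-0.0095,0]]

```text
t: 10.45
eef_pos: [0.5284, -0.113, 0.0865]
ee_rot: [[0.972, -0.234, -0.004], [-0.234, -0.972, 0.001], [-0.004, -0.0, -1.0]]
force: [-6.5, 0.9, 4.8]
opening: 0.0001
grip_force: 3.5
```

```bash
python3 - <<'E'
from h import *
from cell import snapshot,arm
e=arm.state()['eef_pos'];s=snapshot("scene")
f=lambda g:proj('scene',np.array([.4709,-.0991,.0919])+np.array([.972,-.235,.1405])*(g+70)/1000*.99).round(1)
print(e,blob(s,'amber',(int(f(33)[0]),int(f(33)[1])),18),{g:f(g).tolist() for g in(15,25,35,45,75)})
E
```

```text
[ 0.52836226 -0.11296867  0.08645781] (230.2820587158203, 179.96153259277344, 10.561479568481445, np.int32(323)) {15: [232.4, 177.5], 25: [230.5, 179.0], 35: [228.6, 180.6], 45: [226.6, 182.3], 75: [220.6, 187.3]}
```

>>> step_arm:
  series:
    - [[0.0029,-0.0007,0.0024,0],[0.0058,-0.0014,0.005,0],[0.0087,-0.0021,0.0075,0],[0.0117,-0.0028,0.01,0],[0.0146,-0.0035,0.0125,0],[0.0175,-0.0042,0.015,0],[0.0204,-0.0049,0.0175,0],[0.0233,-0.0056,0.02,0],[0.0262,-0.0063,0.022,0],[0.0292,-0.0071,0.0225,0]]

```text
t: 11.33
eef_pos: [0.5607, -0.1209, 0.11]
ee_rot: [[0.972, -0.234, 0.003], [-0.234, -0.972, -0.001], [0.003, 0.0, -1.0]]
force: [0.4, -0.2, -0.3]
opening: 0.0002
grip_force: 0.0
```

The force has dropped to zero, so the ball has gone over. I'll back off, lift and retreat to the right at height.

>>> step_arm:
  series:
    - [[-0.006,0.0014,0,0],[-0.0117,0.0028,0.01,0],[-0.0117,0.0028,0.05,0],[-0.0117,0.0028,0.09,0],[-0.02,-0.005,0.13,0],[-0.04,-0.03,0.16,0],[-0.06,-0.065,0.18,0],[-0.08,-0.1,0.18,0],[-0.1,-0.13,0.18,0],[-0.1,-0.13,0.18,0]]

```text
t: 12.17
eef_pos: [0.4558, -0.2555, 0.291]
ee_rot: [[0.971, -0.239, 0.0], [-0.239, -0.971, -0.005], [0.001, 0.004, -1.0]]
force: [0.3, 0.4, 0.2]
opening: 0.0
grip_force: 0.0
```

```bash
python3 - <<'E'
from h import *
from cell import snapshot,arm
s=snapshot("scene");t=snapshot("top")
f=lambda n,g:proj(n,np.array([.4709,-.0991,.0919])+np.array([.972,-.235,.1405])*(g+70)/1000*.99)
print(blob(s,'amber',tuple(f('scene',75).astype(int).tolist()),18),f('scene',75),blob(t,'amber',tuple(f('top',75).astype(int).tolist()),18),f('top',75))
print(blob(t,'red',(212,153),18))
o=np.zeros((576,768,3),np.uint8);o[:288,:384]=0
cv2.imwrite("pics/e.png",np.hstack([cv2.resize(t[100:260,150:300],(390,416)),cv2.resize(s[120:280,180:330],(390,416))]))
E
```

```text
(221.5, 187.0, 10.594910621643066, np.int32(250)) [220.56629151 187.26436279] (278.0190734863281, 170.20228576660156, 12.362133979797363, np.int32(367)) [279.14029413 167.92182838]
(212.56451416015625, 152.84408569335938, 10.469664573669434, np.int32(340))
```

View pics/e.png

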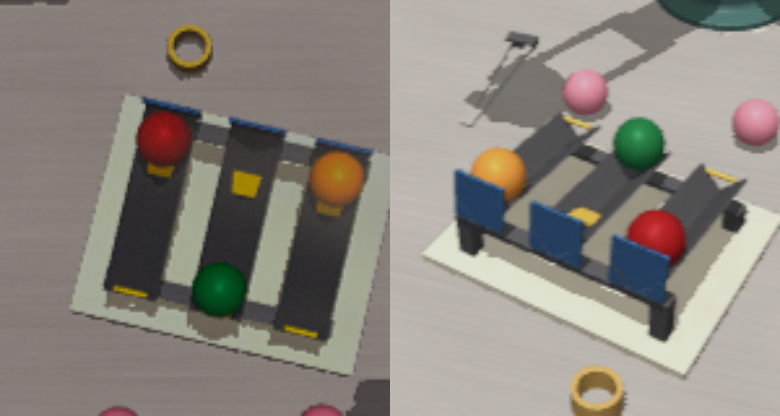

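Both balls are seated at their blue stops: red at panel (163,138), amber at (337,179). Green is still at the bottom (220,290) and nothing else has moved. I'll hand the job in.

```bash
python3 -c "
from cell import job
print(job.sign_off())"
```

```text
the job is handed in; nothing more can be done
None
```

The red and amber balls are both seated at their blue stops, the green ball is still at the bottom, and the job was handed in at about 12 s with nothing else seen to move; pushes read 5–8 N at the wrist, above the 1–5 N you gave for the keeper ramp.

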